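Square up a row of chime bars and close the end stop

TASK

The four chime bars have been left crooked and spread out on their wooden rack. Nudge them along the board, without lifting them, into one straight row: side by side, each square and with its far end right up against the back rail. Slide the end stop on the right up snug so that the row is held together against the fixed stop on the left. Be gentle with the bars and leave the other things on the desk where they are.

Things in the scene. Friction and masses are not known exactly. Their poses are not given: they have to be found in the camera images.
- rack: Pale wooden rack, fixed: board 200 (x) x 290 (y) x 12 mm. Origin: centre of its underside; x points away from the robot to the dark back rail (near face at x = 80 mm, 20 mm thick, top 38 mm above the desk); near side open. Fixed dark end stop at the left: inner face at y = 120 mm, x -22 to 80, top 42 mm above the desk. Mallet clipped behind the rail (to x = 125 mm).
- end_stop (a joint): Sliding end stop at the rack's right (-y) end: dark upright plate, 14 mm thick, x -29 to 85 mm in the rack's frame, top 56 mm above the desk; its carriage and black nut (x from 75 mm, top 69 mm) ride on the back rail. Value in m: inner felt face at y = value - 0.120, outer face at y = value - 0.134 (rack frame). Slides left (+y) with 2 N, stays put; 0.104 with the row packed tight.
- bar_red: Chime bar: a brown wooden block 120 (x) x 34 (y) x 26 mm with a red metal plate 108 x 26 mm on top (total height 33 mm), 160 g, loose on the rack's board (board top 12 mm above the desk). Origin: centre of the block's underside; x runs along its length. Pushed home with its far end against the back rail, its origin is at x = +20 mm in the rack's frame.
- bar_yellow: Chime bar: a brown wooden block 120 (x) x 34 (y) x 26 mm with a yellow metal plate 104 x 26 mm on top (total height 33 mm), 160 g, loose on the rack's board (board top 12 mm above the desk). Origin: centre of the block's underside; x runs along its length. Pushed home with its far end against the back rail, its origin is at x = +20 mm in the rack's frame.
- bar_green: Chime bar: a brown wooden block 120 (x) x 34 (y) x 26 mm with a green metal plate 100 x 26 mm on top (total height 33 mm), 160 g, loose on the rack's board (board top 12 mm above the desk). Origin: centre of the block's underside; x runs along its length. Pushed home with its far end against the back rail, its origin is at x = +20 mm in the rack's frame.
- bar_blue: Chime bar: a brown wooden block 120 (x) x 34 (y) x 26 mm with a blue metal plate 96 x 26 mm on top (total height 33 mm), 160 g, loose on the rack's board (board top 12 mm above the desk). Origin: centre of the block's underside; x runs along its length. Pushed home with its far end against the back rail, its origin is at x = +20 mm in the rack's frame.
- tape: Roll of black tape, 56 x 54 x 19 mm, lying behind the rack; bystander. Origin: centre of its underside.
- pick_tin: Blue hinged tin, 63 x 94 x 21 mm, behind the rack; bystander. Origin: centre of its underside.
- tuning_fork: Steel tuning fork, 135 mm long, 8 mm high, in front of the rack; bystander. Origin: centre of its underside.
- clip_tuner: Small dark clip-on tuner, 56 x 48 x 14 mm, in front of the rack; bystander. Origin: centre of its underside.
- capo: Dark U-shaped guitar capo, 52 x 78 x 14 mm, behind the rack; bystander. Origin: centre of its underside.

How it is judged:
At the end, for the whole second after the job is handed in: All four chime bars lie flat and still on the board between the end stops, in any order, each within about 3 mm of the back rail and square to it within 0.05 rad; the sliding end stop is closed on the row with at most 4.5 mm of slack in all (slide at 0.0995 to 0.1085 m) (x of bar_red in the frame of rack between 0.0165 and 0.023 m and y of bar_red in the frame of rack between -0.02 and 0.11 m and z of each of bar_red, bar_yellow, bar_green, bar_blue in the frame of rack below 0.015 m and angle between each of bar_red, bar_yellow, bar_green, bar_blue's own z axis and vertical below 0.05 rad and angle between the x axis of each of bar_red, bar_yellow, bar_green, bar_blue and the x axis of rack, either way round below 0.05 rad and linear speed of each of bar_red, bar_yellow, bar_green, bar_blue below 0.02 m/s and x of bar_yellow in the frame of rack between 0.0165 and 0.023 m and y of bar_yellow in the frame of rack between -0.02 and 0.11 m and x of bar_green in the frame of rack between 0.0165 and 0.023 m and y of bar_green in the frame of rack between -0.02 and 0.11 m and x of bar_blue in the frame of rack between 0.0165 and 0.023 m and y of bar_blue in the frame of rack between -0.02 and 0.11 m and value of joint end_stop between 0.0995 and 0.1085 m); the robot touches nothing.
It fails at once if a chime bar is lifted more than 15 mm off the rack's board, tipped over, or pushed off the rack (z of any of bar_red, bar_yellow, bar_green, bar_blue in the frame of rack above 0.027 m or z of any of bar_red, bar_yellow, bar_green, bar_blue in the frame of rack below 0.006 m or angle between any of bar_red, bar_yellow, bar_green, bar_blue's own z axis and vertical above 0.5 rad).
It fails at once if the robot presses on a chime bar with more than 30 N (contact force between any of the arm, the fingers and bar_red above 30 N or contact force between any of the arm, the fingers and bar_yellow above 30 N or contact force between any of the arm, the fingers and bar_green above 30 N or contact force between any of the arm, the fingers and bar_blue above 30 N).
It fails at once if one of the small things lying round the rack is moved more than 20 mm (distance of any of tape, pick_tin, tuning_fork, clip_tuner, capo from where it was at the start of the episode above 0.02 m).
It also fails if it takes over 59 s, if anything falls off the work surface, if the arm or the gripper's body presses on something with over 40 N, if the wrist force passes 120 N, or if a joint passes its speed limit or range.

ROBOT

A 7-joint arm with a two-finger parallel gripper is mounted at the origin on the work surface; the furniture and walls round the work are solid. World frame = base frame: x ahead of the robot, y to its left, z up, the work surface at z = 0. Lengths are in m, angles in rad, forces in N, time in s.
With the tool pointing down it reaches from about 0.425 to 0.95 m from the base axis. Payload 4.7 kg.
Tool frame: the origin (TCP) lies between the finger pads; the fingertips stand r.finger_overhang ahead of it and the grasp point (between the pads) lies 3 mm ahead of it (r.finger_overhang is the distance from the TCP to the fingertips, in m); z points along the fingers, y is the line along which they close (so a half turn about z gives the same grasp; the last joint's range is limited). The gripper opens to 85 mm and grips with 20 to 120 N. Pads are 22 mm wide; open, the fingers measure 114 mm over their backs; the gripper's body (76 mm by 85 mm) begins 54 mm behind the grasp point. The pads swing forward as they close: fully open they stand 13 mm farther back than shut.
Start: joints at [-0.029, 0.469, -0.049, 1.532, 0.024, 1.141, -0.082], TCP at [0.675, 0, 0.217] pointing down, gripper open.
Joint ranges: [-2.59, 2.59], [-0.33, 1.99], [-1.39, 1.29], [0.1, 2.45], [-1.04, 4.18], [0.21, 1.99], [-2.66, 2.66]. Speed limits (rad/s): [2.57, 2.57, 3.14, 3.14, 3.14, 3.14, 3.14].

INTERFACE

Orientations are given as a 3x3 rotation matrix whose columns are the frame's x, y, z axes.
In Python, from workcell import r gives the robot as it stands.
- The arm moves only by the shell command python3 -m inch 'ROWS' [FORCE]. ROWS is JSON, a list that holds one entry, the list of rows, each a list of 7 numbers: the shift along the tool's x, y, z in mm, then the turn, a rotation vector about the tool's x, y, z in rad, then the finger opening in mm, from 0 to 85.4. A call has 1 to 10 rows; each row is the pose to reach, as a shift and turn from the pose commanded when the call began, along the tool's axes at that moment; what a row does not reach only later rows make up. A row lasts 1/12 s, in which the tool goes at most 41.7 mm and 7.16 degrees, less where a joint would pass 70% of its speed; a pose out of reach is approached as far as the arm can. A call with a gripper value outside its range is refused whole. The fingers move at their own pace and stop on an object; FORCE is the grip in N (left out, the last holds). Time passes only in rows, so rows that repeat a pose let the fingers close. It gives the time, the measured TCP pose, the force, the opening and the grip force at its end, in the units of the state.
- r.get_obs(): the state, without advancing time (a new reading comes with each control period).
- r.get_image(name): name is "scene" or "side" or "wrist"; returns a dict with "pixels" (480x640x3 uint8, red, green, blue), "depth" (480x640 float32, m along the optical axis (not along the pixel's ray), 0 where there is no reading), "camera_matrix" (3x3 intrinsics, pixels), "extrinsics" (4x4, takes a point from world to camera coordinates). Camera axes: x right, y down, z forward; pixel columns grow to the right and rows downward; lengths in m; the calibration is good to about 2 mm. A picture is of the moment at which its call begins.
- r.hand_in(): hands the job in; it is judged then, once.
Trained networks look in the newest picture that a camera, given by its name, has taken for a name from the list of things; names that differ only in an ending like _2 or _b are one class to them, and where a whole thing is asked for, a point or a joint stands for the part that bears it (a point fixed in the world has none). Each returns a list of dicts, best first, with "conf" (0 to 1); they miss things now and then, are a little off and sometimes report something else, mostly with a low value. They report only what shows in the picture. A call takes as long as a camera call.
- r.boxes_of(camera, label): "rect" ([centre column, centre row, width, height] in pixels, round what is visible of it).
- r.cut_out(camera, label): "mask" (480x640 bool, what is visible of it) and "rect" ([centre column, centre row, width, height] in pixels, round what is visible of it).
- r.landmark_of(camera, label): "xy" ([column, row] in pixels: a listed point, or the origin of a listed thing).
The state is a dict: "t": time; "qpos": joint angles; "qvel": joint speeds; "effort": joint torques, N m; "ee_pos": TCP position; "tcp_rot": TCP orientation; "contact_force": force on the tool from outside, world axes, zero at the start; "wrist_torque": the same for the moment, N m; "opening": finger opening in m; "grip_force": force on a finger pad.
Only numpy, scipy, OpenCV 4.12 (cv2) and the standard library are available. Lean on these libraries where they do the work, as an engineer would, in place of code of your own. Each camera call takes 0.05 s, during which the arm holds its last target. There are 200 camera calls.

## Working session

There is one attempt and no reset: what is moved stays moved. The work goes in short steps, Python scripts to look and compute and a shell command to move; the robot and the scene stay as the last step left them, time stands still between calls to the robot, and variables do not carry over. Pictures are saved under pics/ and viewed, at most 10 in all, crops included, and the job is handed in when it is done.

```bash
ls; mkdir -p pics; python3 - <<'E'
from workcell import r
import cv2
o=r.get_obs();print(o['t'],o['ee_pos'],o['tcp_rot'],o['opening'],r.finger_overhang)
for n in ("scene","side"):
    im=r.get_image(n);cv2.imwrite(f"pics/{n}0.png",im["pixels"][:,:,::-1]);print(n,im["camera_matrix"],im["extrinsics"])
E
```

```text
pics
0.0 [6.74396527e-01 2.55569255e-05 2.16058108e-01] [[-5.70400603e-05  9.99998113e-01 -1.94197992e-03]
 [ 9.99999997e-01  5.69381298e-05 -5.25431595e-05]
 [-5.24324877e-05 -1.94198291e-03 -9.99998113e-01]] 0.08552090908676939 0.022
scene [[488.42016578   0.         314.09449737]
 [  0.         488.42016578 245.04568474]
 [  0.           0.           1.        ]] [[ 0.89550844 -0.44494211 -0.00954755 -0.58709884]
 [-0.19085429 -0.36456406 -0.91140972  0.11615686]
 [ 0.40204387  0.81799729 -0.41138931  0.83032506]
 [ 0.          0.          0.          1.        ]]
side [[585.17153419   0.         322.51323857]
 [  0.         585.17153419 240.18470292]
 [  0.           0.           1.        ]] [[ 0.69942678  0.71465035  0.00877819 -0.31913856]
 [ 0.59861611 -0.5790658  -0.55348131 -0.41680773]
 [-0.39046246  0.39237442 -0.83281534  1.35435358]
 [ 0.          0.          0.          1.        ]]
```

View pics/scene0.png

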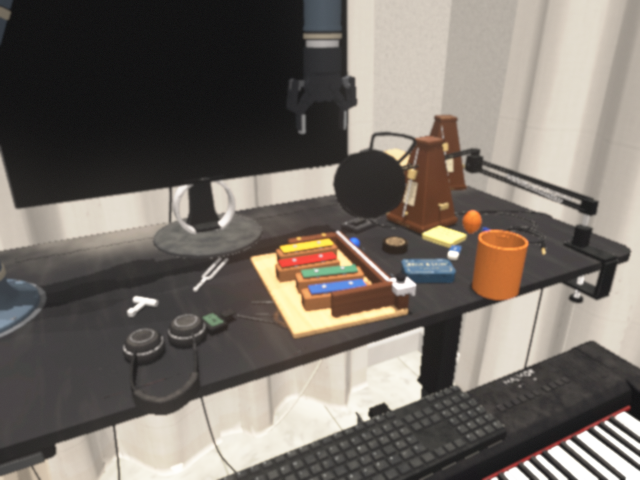

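View pics/side0.png

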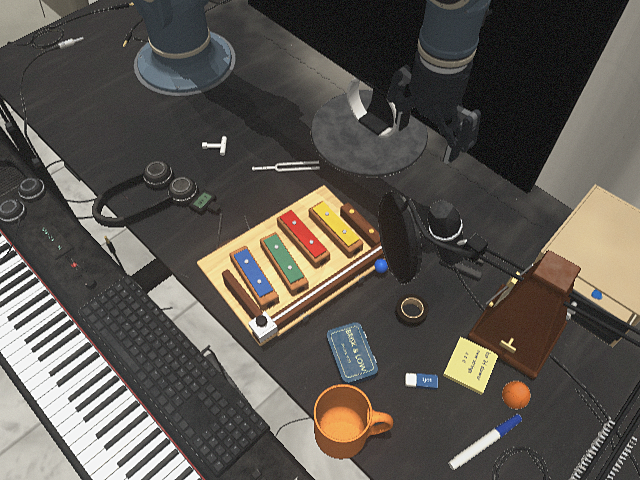

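```bash
cat > h.py <<'E'
from workcell import r
import numpy as np, cv2
def cloud(im):
    K,E=im["camera_matrix"],np.linalg.inv(im["extrinsics"]);d=im["depth"]
    v,u=np.mgrid[:480,:640]
    c=np.stack([(u-K[0,2])/K[0,0]*d,(v-K[1,2])/K[1,1]*d,d],-1)
    return c@E[:3,:3].T+E[:3,3]
def plane(im,uv,z):
    K,E=im["camera_matrix"],im["extrinsics"];R=E[:3,:3];c=-R.T@E[:3,3]
    uv=np.atleast_2d(np.asarray(uv,float))
    d=(np.c_[uv,np.ones(len(uv))]@np.linalg.inv(K).T)@R
    return (c+d*((z-c[2])/d[:,2])[:,None])[:,:2]
HUE={'red':((0,6),(174,180)),'yellow':((22,34),),'green':((50,90),),'blue':((104,125),)}
def plate(im,col,near,rad=.17):
    hsv=cv2.cvtColor(im["pixels"],cv2.COLOR_RGB2HSV)
    m=np.zeros((480,640),bool)
    for a,b in HUE[col]: m|=(hsv[...,0]>=a)&(hsv[...,0]<=b)
    m&=(hsv[...,1]>110)&(hsv[...,2]>60)
    v,u=np.nonzero(m);xy=plane(im,np.c_[u,v],.045)
    k=np.hypot(*(xy-near).T)<rad
    mm=np.zeros((480,640),np.uint8);mm[v[k],u[k]]=1
    mm=cv2.morphologyEx(mm,cv2.MORPH_CLOSE,np.ones((3,3),np.uint8))
    n,l,s,_=cv2.connectedComponentsWithStats(mm)
    if n<2:return None
    c=max(cv2.findContours((l==1+np.argmax(s[1:,4])).astype(np.uint8),cv2.RETR_EXTERNAL,cv2.CHAIN_APPROX_NONE)[0],key=len)[:,0]
    w=plane(im,c,.045).astype(np.float32)*1000
    (cx,cy),(a,b),t=cv2.minAreaRect(w)
    if a<b:a,b,t=b,a,t+90
    return cx,cy,a,b,(t+90)%180-90
E
python3 - <<'E'
from h import *
for cam in("side","scene"):
    im=r.get_image(cam);P=cloud(im)
    near=np.array([.6,-.1])
    if cam=="side":
        near=plane(im,[(290,255)],.03)[0];print("near",near)
        ref=plane(im,[(323,185),(198,263)],.012);print("board near corners",ref)
        print("rail end/nut",plane(im,[(262,325)],.069),plane(im,[(378,248),(274,314)],.038))
    for c in HUE: print(cam,c,np.round(plate(im,c,near),1))
    for n in("tape","pick_tin","tuning_fork","clip_tuner","capo","rack"):
        q=r.cut_out(cam,n)
        if q:
            p=P[q[0]["mask"]];p=p[np.isfinite(p).all(1)]
            print(n,round(q[0]["conf"],2),q[0]["rect"],np.round(np.percentile(p,[3,50,97],axis=0),3).tolist())
E
```

```text
near [ 0.576274   -0.19763198]
board near corners [[ 0.49379253 -0.03553094]
 [ 0.46645551 -0.31888847]]
rail end/nut [[ 0.65963207 -0.33143646]] [[ 0.67686523 -0.0800836 ]
 [ 0.64567105 -0.29651719]]
side red [ 564.6 -156.3  107.7   26.2   -7.1]
side yellow [589.9 -99.5 104.3  25.9  -6.6]
side green [ 535.8 -193.1    0.     0.     0. ]
side blue [ 564.8 -271.9   94.1   26.   -12.8]
tape 0.75 [468.9, 272.8, 29.3, 16.9] [[0.789, 0.005, 0.001], [0.809, 0.014, 0.01], [0.83, 0.024, 0.014]]
pick_tin 0.91 [352.1, 356.0, 51.6, 65.7] [[0.731, -0.285, 0.003], [0.778, -0.249, 0.02], [0.821, -0.211, 0.024]]
tuning_fork 0.87 [286.5, 168.1, 69.8, 10.9] [[0.373, -0.091, -0.003], [0.405, -0.047, 0.004], [0.446, -0.002, 0.008]]
clip_tuner 0.77 [206.2, 204.0, 36.3, 25.6] [[0.344, -0.251, 0.001], [0.367, -0.227, 0.011], [0.395, -0.206, 0.015]]
capo 0.66 [462.1, 270.2, 44.9, 17.8] [[0.768, -0.004, 0.003], [0.811, 0.014, 0.01], [0.831, 0.046, 0.014]]
scene red [ 563.8 -159.4  109.8   35.2   -7.7]
scene yellow [ 589.  -102.2  104.3   30.4   -7.1]Traceback (most recent call last):
  File "<stdin>", line 9, in <module>
    return _wrapfunc(a, 'round', decimals=decimals, out=out)
    return _wrapit(obj, method, *args, **kwds)
    result = getattr(arr, method)(*args, **kwds)
TypeError: unsupported operand type(s) for *: 'NoneType' and 'float'
```

```bash
python3 - <<'E'
from h import *
im=r.get_image("side");px=im["pixels"]
c=px[170:350,190:410,::-1];cv2.imwrite("pics/crop1.png",cv2.resize(c,None,fx=3.3,fy=3.3,interpolation=cv2.INTER_CUBIC))
hsv=cv2.cvtColor(px,cv2.COLOR_RGB2HSV)
print("green px",px[262,284],hsv[262,284],"board",hsv[240,235],hsv[212,290])
P=cloud(im);m=np.zeros((480,640),bool);m[170:350,190:410]=1
for z0,z1 in((.006,.02),(.033,.039),(.062,.072)):
    k=m&(P[...,2]>z0)&(P[...,2]<z1);print(z0,k.sum(),np.percentile(P[k],[2,50,98],axis=0).round(3).tolist())
# board mask
k=m&(hsv[...,0]>=12)&(hsv[...,0]<=28)&(hsv[...,2]>150)&(hsv[...,1]>50)&(hsv[...,1]<170)
n,l,s,_=cv2.connectedComponentsWithStats(k.astype(np.uint8))
i=1+np.argmax(s[1:,4]);print(s[i])
v,u=np.nonzero(l==i);w=plane(im,np.c_[u,v],.012)*1000
h=cv2.convexHull(w.astype(np.float32))[:,0]
h=cv2.approxPolyDP(h,2,True)[:,0];print(h.round(0).tolist())
E
```

```text
green px [109 156 123] [ 69  77 156] board [ 21 100 243] [  1 186 211]
0.006 7770 [[0.354, -0.331, 0.008], [0.552, -0.21, 0.012], [0.776, 0.049, 0.019]]
0.033 2786 [[0.511, -0.305, 0.033], [0.636, -0.203, 0.037], [0.685, -0.069, 0.039]]
0.062 104 [[0.643, -0.335, 0.063], [0.652, -0.327, 0.068], [0.66, -0.32, 0.071]]
[ 197  185  174  151 7114]
[[656.0, -75.0], [550.0, -40.0], [494.0, -36.0], [462.0, -318.0], [470.0, -321.0], [638.0, -340.0], [658.0, -78.0]]
```

View pics/crop1.png

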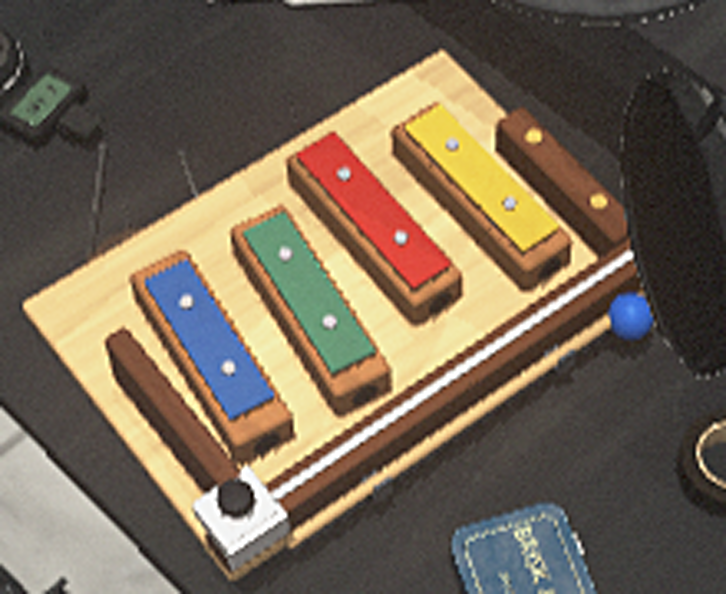

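```bash
cat >> h.py <<'E'
HUE['green']=((55,90),)
def rackfit(im):
    hsv=cv2.cvtColor(im["pixels"],cv2.COLOR_RGB2HSV)
    m=np.zeros((480,640),bool);m[170:350,190:410]=1
    k=m&(hsv[...,0]>=12)&(hsv[...,0]<=28)&(hsv[...,2]>150)&(hsv[...,1]>50)&(hsv[...,1]<170)
    n,l,s,_=cv2.connectedComponentsWithStats(k.astype(np.uint8))
    c=max(cv2.findContours((l==1+np.argmax(s[1:,4])).astype(np.uint8),cv2.RETR_EXTERNAL,cv2.CHAIN_APPROX_NONE)[0],key=len)[:,0]
    w=plane(im,c,.012)*1000
    def line(a,b):
        a,b=np.array(a),np.array(b);d=(b-a)/np.hypot(*(b-a));q=w-a;t=q@d;L=np.hypot(*(b-a))
        k=(np.abs(q@[-d[1],d[0]])<4)&(t>5)&(t<L-5)
        f=cv2.fitLine(w[k].astype(np.float32),cv2.DIST_HUBER,0,.01,.01).ravel();return f,k.sum()
    return line((494,-36),(464,-319)),line((466,-320),(637,-340)),line((494,-36),(550,-40))
E
sed -i 's/\[...,1\]>110)/[...,1]>65)/' h.py
python3 - <<'E'
from h import *
im=r.get_image("side")
F,R,L=rackfit(im)
for f,n in(F,R,L): print(np.round(f,3),n,np.degrees(np.arctan2(f[1],f[0])).round(2))
near=np.array([.57,-.2])
for c in HUE: print(c,np.round(plate(im,c,near),1))
P=cloud(im)
px=im["pixels"];hsv=cv2.cvtColor(px,cv2.COLOR_RGB2HSV)
# white strip on rail
m=np.zeros((480,640),bool);m[240:330,265:385]=1
k=m&(hsv[...,1]<40)&(hsv[...,2]>150)&(P[...,2]<.05);v,u=np.nonzero(k);w=plane(im,np.c_[u,v],.038)*1000
f=cv2.fitLine(w.astype(np.float32),cv2.DIST_HUBER,0,.01,.01).ravel();print("strip",f,len(w),np.degrees(np.arctan2(f[1],f[0])))
q=P[200:280,385:420].reshape(-1,3);q=q[q[:,2]>.05];print("pop",np.percentile(q,[2,50,98],axis=0).round(3).tolist())
q=P.reshape(-1,3);q=q[(q[:,0]>.4)&(q[:,0]<.8)&(q[:,1]<.1)&(q[:,1]>-.4)&(q[:,2]>.08)&(q[:,2]<.6)];print(len(q),np.percentile(q,[2,50,98],axis=0).round(3).tolist())
q=r.cut_out("side","end_stop");print([(x["rect"],x["conf"]) for x in q])
E
```

```text
[ 1.12000e-01  9.94000e-01  4.77265e+02 -1.82940e+02] 122 83.58
[ 9.94000e-01 -1.12000e-01  5.55279e+02 -3.30524e+02] 70 -6.42
[ 9.94000e-01 -1.10000e-01  5.24445e+02 -3.73670e+01] 15 -6.3
red [ 564.5 -156.3  108.    26.3   -7.1]
yellow [ 578.7 -205.6  263.   163.2   83.7]
green [ 578.9 -216.4   98.4   25.1  -13.8]
blue [ 564.9 -271.9   94.3   26.   -12.8]
strip [ 1.12074055e-01  9.93699849e-01  6.64437256e+02 -1.94751648e+02] 443 83.56511
pop [[0.686, -0.144, 0.087], [0.743, -0.116, 0.175], [0.787, -0.085, 0.253]]
13999 [[0.615, -0.136, 0.097], [0.707, -0.032, 0.332], [0.788, 0.009, 0.506]]
[([249.4, 306.7, 57.0, 67.6], 0.78)]
```

```bash
python3 -m inch '[[[-15,-38,0,0,0,0,0],[-35,-75,0,0,0,0,0],[-70,-96,0,0,0,0,0],[-110,-96,0,0,0,0.05,0],[-150,-96,0,0,0,0.112,0],[-190,-96,0,0,0,0.112,0],[-230,-96,0,0,0,0.112,0],[-270,-96,0,0,0,0.112,0],[-310,-96,0,0,0,0.112,0],[-349,-96,0,0,0,0.112,0]]]' && python3 -m inch '[[[0,0,40,0,0,0,0],[0,0,80,0,0,0,0],[0,0,110,0,0,0,0],[0,0,110,0,0,0,0],[0,0,110,0,0,0,0]]]'; cat > rk.py <<'E'
from h import *
ex=np.array([.9937,-.1118]);ey=np.array([.1118,.9937])
def rk(p): return np.array([p@ex-594,p@ey+122.4]).round(1)
def bars(im=None):
    im=im or r.get_image("side")
    for c in HUE:
        ctr=np.array([.572,-.19])
        b=plate(im,c,ctr)
        if b: print(c,rk(np.array(b[:2])),"yaw",round(b[4]+6.42,1),"size",np.round(b[2:4]))
def tcp():
    o=r.get_obs();print("t",round(o["t"],2),"tcp rack",rk(o["ee_pos"][:2]*1000),"z",round(o["ee_pos"][2]*1000,1),"F",o["contact_force"].round(1),"yaw",np.degrees(np.arctan2(o["tcp_rot"][0,0],o["tcp_rot"][1,0])).round(2))
E
sed -i "s/'yellow':((22,34),)/'yellow':((22,34),)/; s/m&=(hsv\[...,1\]>65)/m\&=(hsv[...,1]>(65 if col=='green' else 150))/" h.py
python3 - <<'E'
from rk import *
tcp();im=r.get_image("side");bars(im);cv2.imwrite("pics/s2.png",im["pixels"][100:400,120:520,::-1].repeat(2,0).repeat(2,1))
E
```

```text
t: 1.48
ee_pos: [0.5787, -0.3511, 0.2174]
tcp_rot: [[0.112, 0.994, 0.001], [0.994, -0.112, -0.0], [-0.0, 0.001, -1.0]]
contact_force: [-0.4, -0.1, 0.2]
opening: 0.0003
grip_force: 0.0
t: 1.9
ee_pos: [0.5783, -0.3484, 0.1059]
tcp_rot: [[0.112, 0.994, -0.003], [0.994, -0.112, 0.002], [0.001, -0.003, -1.0]]
contact_force: [0.0, -0.4, -0.7]
opening: -0.0001
grip_force: 0.0
t 1.9 tcp rack [  19.6 -159.2] z 105.9 F [ 0.  -0.4 -0.7] yaw 6.41
red [-15.5  30. ] yaw -0.7 size [108.  26.]
yellow [ 2.9 89. ] yaw 0.7 size [104.  25.]
green [  5.5 -27.9] yaw -7.3 size [98. 25.]
blue [119.7  96.3] yaw -37.7 size [24. 21.]
```

View pics/s2.png

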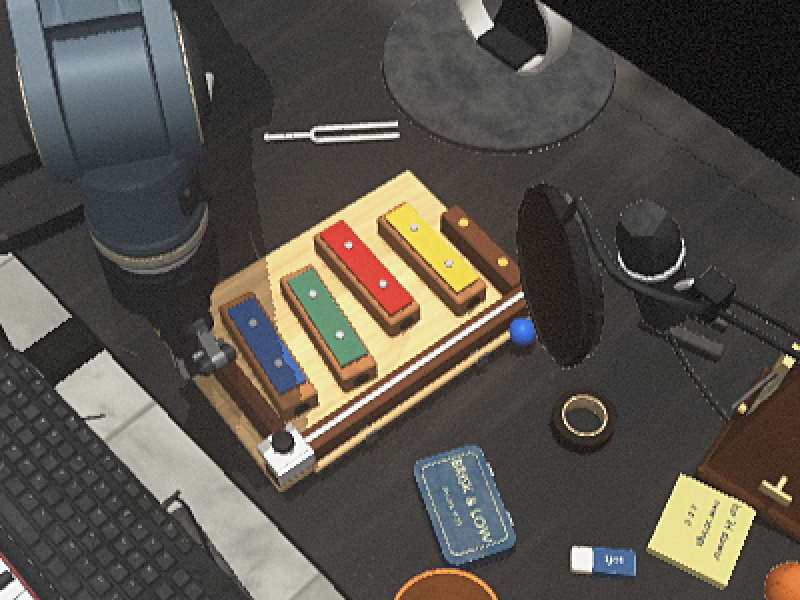

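```bash
python3 -m inch '[[[0,0,30,0,0,0,0],[0,0,54,0,0,0,0],[0,0,54,0,0,0,0],[6,0,54,0,0,0,0],[12,0,54,0,0,0,0],[18,0,54,0,0,0,0],[24,0,54,0,0,0,0],[30,0,54,0,0,0,0],[36,0,54,0,0,0,0],[42,0,54,0,0,0,0]]]' && python3 -m inch '[[[6,0,0,0,0,0,0],[12,0,0,0,0,0,0],[18,0,0,0,0,0,0],[24,0,0,0,0,0,0],[30,0,0,0,0,0,0],[36,0,0,0,0,0,0],[42,0,0,0,0,0,0],[48,0,0,0,0,0,0],[54,0,0,0,0,0,0],[54,0,0,0,0,0,0]]]'
python3 - <<'E'
from rk import *
tcp();im=r.get_image("side");bars(im);cv2.imwrite("pics/s3.png",im["pixels"][170:350,190:410,::-1].repeat(3,0).repeat(3,1))
E
```

```text
t: 2.78
ee_pos: [0.584, -0.3065, 0.0536]
tcp_rot: [[0.111, 0.994, 0.001], [0.994, -0.111, -0.0], [-0.0, 0.001, -1.0]]
contact_force: [-0.0, -1.2, 0.3]
opening: 0.0004
grip_force: 0.0
t: 3.62
ee_pos: [0.5902, -0.2515, 0.0531]
tcp_rot: [[0.11, 0.994, 0.0], [0.994, -0.11, 0.001], [0.001, 0.0, -1.0]]
contact_force: [-0.0, 0.7, -1.0]
opening: -0.0
grip_force: 0.0
t 3.62 tcp rack [ 20.6 -61.5] z 53.1 F [-0.   0.7 -1. ] yaw 6.3
red [-15.5  30.1] yaw -1.0 size [108.  26.]
yellow [ 3.4 89.2] yaw 0.7 size [103.  25.]
green [ 40.6 -32.5] yaw -7.0 size [27. 25.]
blue [119.7  96.3] yaw -37.7 size [24. 21.]
```

View pics/s3.png

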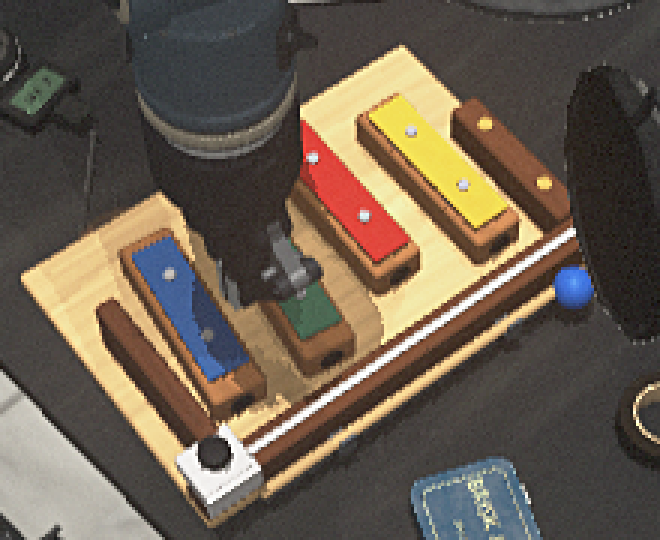

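```bash
python3 - <<'E'
from rk import *
o=r.get_obs()
for n in("side","scene"):
    im=r.get_image(n);K,E=im["camera_matrix"],im["extrinsics"]
    for dz in(0,-.022):
        c=E[:3,:3]@(o["ee_pos"]+[0,0,dz])+E[:3,3];p=K@c;print(n,p[:2]/p[2],c[2])
    if n=="side":
        P=cloud(im);print([P[v,u].round(3).tolist() for u,v in((287,263),(293,261),(280,266),(270,268))])
    else: cv2.imwrite("pics/sc4.png",cv2.resize(im["pixels"][200:350,230:430,::-1],None,fx=4,fy=4))
E
```

```text
side [270.96841118 271.92511965] 0.9806688998985051
side [271.80064372 278.47557737] 0.9989908372689166
[[0.647, -0.262, 0.16], [0.65, -0.253, 0.159], [0.641, -0.271, 0.155], [0.602, -0.262, 0.091]]
scene [345.0093396  272.49515299] 0.839201342592522
scene [344.80043223 283.74757253] 0.8482519073634885
```

View pics/sc4.png

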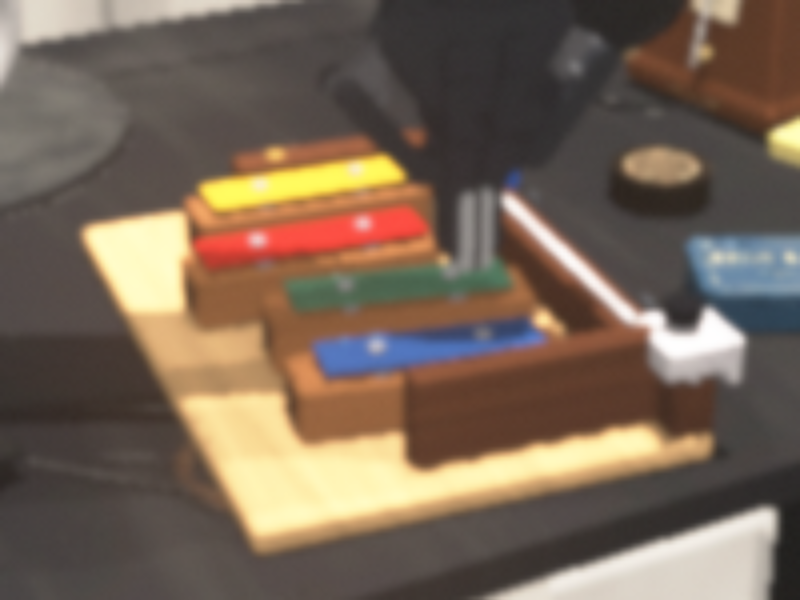

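```bash
python3 - <<'E'
from rk import *
for n,b in(("side",(255,290,250,300)),("scene",(335,360,240,290))):
    im=r.get_image(n);P=cloud(im);u0,u1,v0,v1=b
    q=P[v0:v1,u0:u1].reshape(-1,3)
    q=np.c_[q[:,:2]@np.c_[ex,ey]*1000+[-594,122.4],q[:,2]*1000]
    k=(abs(q[:,0]-20)<50)&(abs(q[:,1]+61)<30)&(q[:,2]>47)&(q[:,2]<110)
    q=q[k];print(n,len(q))
    for z in range(45,110,8):
        s=q[(q[:,2]>=z)&(q[:,2]<z+8)]
        if len(s):print(z,len(s),np.percentile(s,[5,50,95],axis=0).round(0).tolist())
E
```

```text
side 106
45 13 [[-2.0, -89.0, 47.0], [21.0, -86.0, 47.0], [31.0, -37.0, 49.0]]
69 18 [[16.0, -76.0, 69.0], [27.0, -74.0, 74.0], [33.0, -70.0, 77.0]]
77 23 [[16.0, -76.0, 78.0], [27.0, -75.0, 81.0], [35.0, -68.0, 84.0]]
85 27 [[16.0, -76.0, 85.0], [27.0, -74.0, 88.0], [35.0, -71.0, 92.0]]
93 14 [[18.0, -76.0, 94.0], [25.0, -75.0, 96.0], [31.0, -71.0, 100.0]]
101 10 [[11.0, -77.0, 102.0], [18.0, -76.0, 105.0], [30.0, -74.0, 108.0]]
109 1 [[34.0, -75.0, 109.0], [34.0, -75.0, 109.0], [34.0, -75.0, 109.0]]
scene 368
45 1 [[16.0, -90.0, 47.0], [16.0, -90.0, 47.0], [16.0, -90.0, 47.0]]
61 6 [[15.0, -76.0, 67.0], [17.0, -75.0, 68.0], [26.0, -71.0, 69.0]]
69 46 [[10.0, -79.0, 70.0], [19.0, -75.0, 74.0], [32.0, -66.0, 77.0]]
77 80 [[8.0, -78.0, 77.0], [17.0, -75.0, 81.0], [33.0, -63.0, 85.0]]
85 77 [[8.0, -78.0, 86.0], [17.0, -74.0, 89.0], [33.0, -63.0, 93.0]]
93 85 [[8.0, -79.0, 93.0], [17.0, -74.0, 97.0], [34.0, -62.0, 101.0]]
101 66 [[7.0, -79.0, 102.0], [21.0, -75.0, 104.0], [34.0, -69.0, 109.0]]
109 7 [[7.0, -80.0, 109.0], [9.0, -77.0, 110.0], [26.0, -73.0, 110.0]]
```

```bash
python3 -m inch '[[[0,0,-10,0,0,0,0],[-35,0,-10,0,0,0,0],[-70,0,-10,0,0,0,0],[-102,0,-10,0,0,0,0],[-102,0,0,0,0,0,0],[-102,0,12,0,0,0,0],[-102,0,20,0,0,0,0],[-102,0,20,0,0,0,0]]]' 
python3 - <<'E'
from rk import *
tcp();im=r.get_image("scene")
cv2.imwrite("pics/sc5.png",cv2.resize(im["pixels"][200:350,230:430,::-1],None,fx=4,fy=4))
E
```

```text
t: 4.53
ee_pos: [0.5774, -0.3522, 0.0306]
tcp_rot: [[0.11, 0.994, -0.004], [0.994, -0.11, 0.004], [0.003, -0.004, -1.0]]
contact_force: [0.0, 0.6, -0.8]
opening: 0.0003
grip_force: 0.0
t 4.53 tcp rack [  19.2 -163. ] z 30.6 F [ 0.   0.6 -0.8] yaw 6.31
```

View pics/sc5.png

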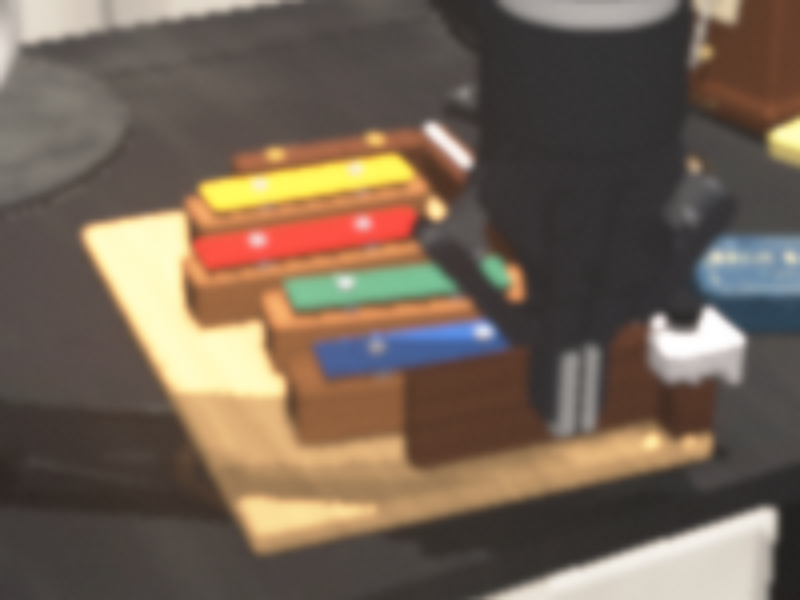

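```bash
python3 -m inch '[[[0,0,7,0,0,0,0],[0,0,14,0,0,0,0],[6,0,14,0,0,0,0],[12,0,14,0,0,0,0],[18,0,14,0,0,0,0],[24,0,14,0,0,0,0],[30,0,14,0,0,0,0],[36,0,14,0,0,0,0],[42,0,14,0,0,0,0],[48,0,14,0,0,0,0]]]' && python3 -m inch '[[[6,0,0,0,0,0,0],[12,0,0,0,0,0,0],[18,0,0,0,0,0,0],[24,0,0,0,0,0,0],[30,0,0,0,0,0,0],[36,0,0,0,0,0,0],[36,0,0,0,0,0,0]]]'
python3 - <<'E'
from rk import *
tcp();im=r.get_image("scene")
cv2.imwrite("pics/sc6.png",cv2.resize(im["pixels"][200:350,230:430,::-1],None,fx=4,fy=4))
E
```

```text
t: 5.42
ee_pos: [0.584, -0.3078, 0.0195]
tcp_rot: [[0.112, 0.994, 0.001], [0.994, -0.112, -0.002], [-0.002, 0.001, -1.0]]
contact_force: [0.5, -3.8, -0.4]
opening: -0.0001
grip_force: 1.9
t: 6.0
ee_pos: [0.5883, -0.2698, 0.0194]
tcp_rot: [[0.11, 0.994, 0.0], [0.994, -0.11, 0.001], [0.001, 0.0, -1.0]]
contact_force: [1.3, -1.8, 1.2]
opening: -0.0001
grip_force: 0.7
t 6.0 tcp rack [ 20.7 -80. ] z 19.4 F [ 1.3 -1.8  1.2] yaw 6.34
```

View pics/sc6.png

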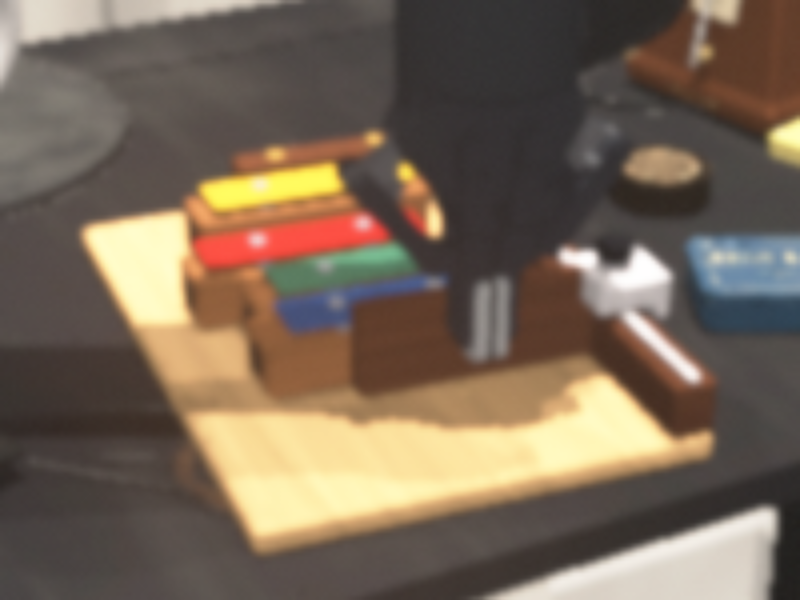

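```bash
python3 -m inch '[[[5,0,0,0,0,0,0],[10,0,0,0,0,0,0],[15,0,0,0,0,0,0],[20,0,0,0,0,0,0],[25,0,0,0,0,0,0],[28,0,0,0,0,0,0],[28,0,0,0,0,0,0]]]' && python3 -m inch '[[[2,0,0,0,0,0,0],[4,0,0,0,0,0,0],[4,0,0,0,0,0,0]]]'
python3 - <<'E'
from rk import *
tcp()
im=r.get_image("side");bars(im)
cv2.imwrite("pics/s7.png",cv2.resize(im["pixels"][170:350,190:410,::-1],None,fx=3.3,fy=3.3))
E
```

```text
t: 6.63
ee_pos: [0.5909, -0.244, 0.0193]
tcp_rot: [[0.112, 0.994, 0.0], [0.994, -0.112, -0.001], [-0.001, 0.0, -1.0]]
contact_force: [0.3, -5.2, 1.1]
opening: 0.0002
grip_force: 2.0
t: 6.88
ee_pos: [0.5912, -0.2414, 0.0193]
tcp_rot: [[0.113, 0.994, 0.0], [0.994, -0.113, -0.002], [-0.002, 0.001, -1.0]]
contact_force: [1.2, -5.7, 0.5]
opening: -0.0003
grip_force: 3.0
t 6.88 tcp rack [ 20.4 -51.3] z 19.3 F [ 1.2 -5.7  0.5] yaw 6.48
red [-15.9  57.6] yaw -0.0 size [108.  26.]
yellow [ 3.7 91.2] yaw -0.5 size [104.  26.]
green [ 6.3 23.8] yaw -0.1 size [93. 26.]
blue [119.7  96.3] yaw -37.7 size [24. 21.]
```

```bash
python3 -m inch '[[[3,0,0,0,0,0,0],[6,0,0,0,0,0,0],[8,0,0,0,0,0,0],[9,0,0,0,0,0,0],[9,0,0,0,0,0,0]]]'
python3 - <<'E'
from rk import *
tcp()
im=r.get_image("side");bars(im)
E
```

```text
t: 7.35
ee_pos: [0.5921, -0.2326, 0.0193]
tcp_rot: [[0.113, 0.994, 0.0], [0.994, -0.113, -0.002], [-0.002, 0.001, -1.0]]
contact_force: [1.1, -6.3, 0.9]
opening: -0.0
grip_force: 3.1
t 7.35 tcp rack [ 20.4 -42.6] z 19.3 F [ 1.1 -6.3  0.9] yaw 6.49
red [-15.7  66.3] yaw -0.1 size [108.  26.]
yellow [  3.2 100.1] yaw 0.5 size [104.  26.]
green [ 7.6 32.3] yaw -0.0 size [90. 26.]
blue [119.7  96.3] yaw -37.7 size [24. 21.]
```

```bash
python3 -m inch '[[[-12,0,0,0,0,0,0],[-24,0,0,0,0,0,0],[-24,0,-35,0,0,0,0],[-24,0,-65,0,0,0,0],[-20,-40,-65,0,0,0,0],[0,-80,-65,0,0,0,0],[20,-118,-65,0,0,0,0],[43,-121,-65,0,0,0,0],[43,-121,-30,0,0,0,0],[43,-121,0,0,0,0,0]]]' &&  python3 -m inch '[[[0,0,0,0,0,0,0],[0,7,0,0,0,0,0],[0,14,0,0,0,0,0],[0,18,0,0,0,0,0],[0,18,0,0,0,0,0]]]'
python3 - <<'E'
from rk import *
tcp()
im=r.get_image("side");bars(im)
cv2.imwrite("pics/s8.png",cv2.resize(im["pixels"][170:350,190:410,::-1],None,fx=3.3,fy=3.3))
E
```

```text
t: 8.23
ee_pos: [0.4774, -0.1729, 0.0198]
tcp_rot: [[0.11, 0.994, 0.003], [0.994, -0.11, 0.001], [0.001, 0.003, -1.0]]
contact_force: [-0.5, 0.1, -0.4]
opening: 0.0005
grip_force: 0.0
t: 8.65
ee_pos: [0.4977, -0.1772, 0.0207]
tcp_rot: [[0.112, 0.994, 0.004], [0.994, -0.112, -0.001], [-0.0, 0.005, -1.0]]
contact_force: [0.5, -0.2, 0.1]
opening: 0.0001
grip_force: 0.0
t 8.65 tcp rack [-79.6   2. ] z 20.7 F [ 0.5 -0.2  0.1] yaw 6.42
red [-16.   66.2] yaw 0.2 size [108.  26.]
yellow [ 3.4 99.8] yaw 0.5 size [103.  26.]
green [ 3.2 32.5] yaw -0.0 size [99. 26.]
blue [119.7  96.3] yaw -37.7 size [24. 21.]
```

View pics/s8.png

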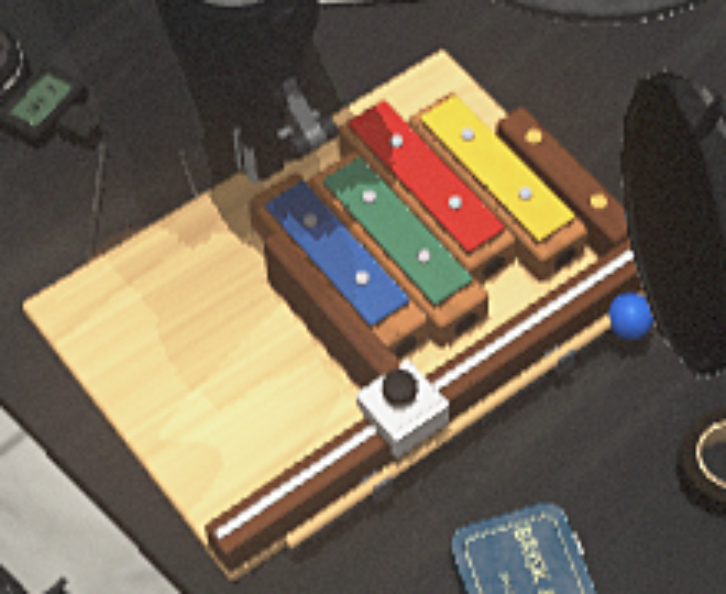

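```bash
sed -i "s/rad=.17/rad=.12/; s/else 150/else 150 if col=='yellow' else 110/" h.py
python3 -m inch '[[[0,5,0,0,0,0,0],[0,10,0,0,0,0,0],[0,15,0,0,0,0,0],[0,19,0,0,0,0,0],[0,22,0,0,0,0,0],[0,22,0,0,0,0,0]]]'
python3 - <<'E'
from rk import *
tcp()
im=r.get_image("side");bars(im)
E
```

```text
t: 9.2
ee_pos: [0.5156, -0.1789, 0.0189]
tcp_rot: [[0.112, 0.994, -0.003], [0.994, -0.112, 0.001], [0.0, -0.003, -1.0]]
contact_force: [-4.2, 0.3, 3.6]
opening: -0.0001
grip_force: 2.0
t 9.2 tcp rack [-61.6   2.3] z 18.9 F [-4.2  0.3  3.6] yaw 6.43
red [-15.7  66.2] yaw -0.0 size [108.  27.]
yellow [  2.9 100.1] yaw 0.5 size [104.  26.]
green [ 4.6 32.5] yaw -0.0 size [96. 26.]
blue [17.1 -1.7] yaw 0.2 size [73. 25.]
```

```bash
python3 -m inch '[[[0,3,0,0,0,0,0],[0,6,0,0,0,0,0],[0,8,0,0,0,0,0],[0,8,0,0,0,0,0]]]'
python3 - <<'E'
from rk import *
tcp()
im=r.get_image("side");bars(im)
E
```

```text
t: 9.58
ee_pos: [0.525, -0.1799, 0.0189]
tcp_rot: [[0.112, 0.994, 0.001], [0.994, -0.112, -0.0], [-0.0, 0.001, -1.0]]
contact_force: [-1.4, -0.4, -0.1]
opening: 0.0003
grip_force: 0.9
t 9.58 tcp rack [-52.2   2.3] z 18.9 F [-1.4 -0.4 -0.1] yaw 6.42
red [-15.7  66.3] yaw -0.0 size [108.  26.]
yellow [  2.7 100.1] yaw 0.1 size [103.  26.]
green [10.1 32.5] yaw -0.0 size [85. 26.]
blue [25.4 -1.8] yaw 0.0 size [75. 25.]
```

```bash
python3 -m inch '[[[0,2,0,0,0,0,0],[0,4,0,0,0,0,0],[0,6,0,0,0,0,0],[0,6,0,0,0,0,0]]]'
python3 - <<'E'
from rk import *
tcp()
im=r.get_image("side");bars(im)
E
```

```text
t: 9.97
ee_pos: [0.5294, -0.1804, 0.0189]
tcp_rot: [[0.112, 0.994, -0.003], [0.994, -0.112, 0.001], [0.0, -0.003, -1.0]]
contact_force: [-5.7, 0.2, 2.7]
opening: 0.0
grip_force: 2.7
t 9.97 tcp rack [-47.8   2.3] z 18.9 F [-5.7  0.2  2.7] yaw 6.42
red [-15.7  66.3] yaw -0.0 size [108.  27.]
yellow [  3.1 100.5] yaw -0.7 size [104.  26.]
green [12.6 32.5] yaw -0.2 size [80. 26.]
blue [31.  -1.8] yaw -0.1 size [73. 25.]
```

```bash
python3 -m inch '[[[0,2,0,0,0,0,0],[0,3,0,0,0,0,0],[0,3,0,0,0,0,0]]]'; python3 -m inch '[[[0,-15,0,0,0,0,0],[0,-40,0,0,0,0,0],[20,-50,0,0,0,0,0],[36,-50,0,0,0,0,0],[36,-50,0,0,0,0,0]]]'
python3 - <<'E'
from rk import *
tcp()
im=r.get_image("side");bars(im)
E
```

```text
t: 10.27
ee_pos: [0.5294, -0.1804, 0.0188]
tcp_rot: [[0.112, 0.994, -0.009], [0.994, -0.112, 0.002], [0.001, -0.009, -1.0]]
contact_force: [-10.9, 1.5, 8.2]
opening: -0.0003
grip_force: 5.6
t: 10.68
ee_pos: [0.4896, -0.1359, 0.0196]
tcp_rot: [[0.107, 0.994, 0.003], [0.994, -0.107, 0.002], [0.002, 0.003, -1.0]]
contact_force: [0.6, -0.3, 0.4]
opening: 0.0002
grip_force: 0.0
t 10.68 tcp rack [-92.3  42.1] z 19.6 F [ 0.6 -0.3  0.4] yaw 6.15
red [-15.7  66.4] yaw -0.1 size [108.  27.]
yellow [  3.4 100.5] yaw -0.6 size [102.  26.]
green [ 3.2 32.5] yaw -0.0 size [99. 26.]
blue [20.2 -1.8] yaw 0.2 size [95. 25.]
```

```bash
python3 -m inch '[[[-4,10,0,0,0,0,0],[-4,20,0,0,0,0,0],[-4,25,0,0,0,0,0],[-4,29,0,0,0,0,0],[-4,33,0,0,0,0,0],[-4,37,0,0,0,0,0],[-4,41,0,0,0,0,0],[-4,45,0,0,0,0,0],[-4,47,0,0,0,0,0],[-4,47,0,0,0,0,0]]]'
python3 - <<'E'
from rk import *
tcp()
im=r.get_image("side");bars(im)
E
```

```text
t: 11.57
ee_pos: [0.5329, -0.1487, 0.0188]
tcp_rot: [[0.112, 0.994, -0.003], [0.994, -0.112, 0.0], [0.0, -0.003, -1.0]]
contact_force: [-4.8, -1.5, 2.0]
opening: 0.0001
grip_force: 2.4
t 11.57 tcp rack [-47.9  34.2] z 18.8 F [-4.8 -1.5  2. ] yaw 6.42
red [ 4.8 66.2] yaw 1.2 size [67. 26.]
yellow [  3.4 100.2] yaw 0.5 size [102.  26.]
green [33.4 32.4] yaw -0.3 size [72. 26.]
blue [20.3 -1.8] yaw 0.2 size [95. 25.]
```

```bash
python3 -m inch '[[[0,2,0,0,0,0,0],[0,2,0,0,0,0,0],[0,-15,0,0,0,0,0],[0,-45,0,0,0,0,0],[8,-54,0,0,0,0,0],[34,-54,0,0,0,0,0],[34,-54,0,0,0,0,0],[34,-45,0,0,0,0,0],[34,-40,0,0,0,0,0],[34,-36,0,0,0,0,0]]]'
python3 -m inch '[[[0,4,0,0,0,0,0],[0,8,0,0,0,0,0],[0,12,0,0,0,0,0],[0,16,0,0,0,0,0],[0,20,0,0,0,0,0],[0,24,0,0,0,0,0],[0,28,0,0,0,0,0],[0,32,0,0,0,0,0],[0,36,0,0,0,0,0],[0,36,0,0,0,0,0]]]'
python3 - <<'E'
from rk import *
tcp()
im=r.get_image("side");bars(im)
E
```

```text
t: 12.45
ee_pos: [0.502, -0.1104, 0.0192]
tcp_rot: [[0.112, 0.994, -0.003], [0.994, -0.112, 0.001], [0.001, -0.003, -1.0]]
contact_force: [-10.2, 3.7, 13.3]
opening: -0.0002
grip_force: 7.5
t: 13.28
ee_pos: [0.5358, -0.1147, 0.0185]
tcp_rot: [[0.113, 0.994, -0.006], [0.994, -0.113, 0.002], [0.001, -0.007, -1.0]]
contact_force: [-6.9, 2.7, 5.1]
opening: 0.0
grip_force: 3.4
t 13.28 tcp rack [-48.8  68.4] z 18.5 F [-6.9  2.7  5.1] yaw 6.46
red [19.7 66.3] yaw 0.0 size [109.  26.]
yellow [ 13.4 100.1] yaw 0.1 size [84. 26.]
green [20.  32.4] yaw 0.1 size [99. 26.]
blue [20.2 -1.8] yaw -0.1 size [95. 25.]
```

Red is nearly home; finish it and do yellow.

```bash
python3 -m inch '[[[0,2,0,0,0,0,0],[0,3,0,0,0,0,0],[0,3,0,0,0,0,0],[0,-15,0,0,0,0,0],[0,-30,0,0,0,0,0],[12,-34,0,0,0,0,0],[34,-34,0,0,0,0,0],[34,-34,0,0,0,0,0],[34,-24,0,0,0,0,0],[34,-20,0,0,0,0,0]]]'
python3 -m inch '[[[0,4,0,0,0,0,0],[0,8,0,0,0,0,0],[0,12,0,0,0,0,0],[0,16,0,0,0,0,0],[0,20,0,0,0,0,0],[0,23,0,0,0,0,0],[0,23,0,0,0,0,0]]]'
python3 - <<'E'
from rk import *
tcp()
im=r.get_image("side");bars(im)
E
```

```text
t: 14.17
ee_pos: [0.5246, -0.0793, 0.0195]
tcp_rot: [[0.112, 0.994, 0.003], [0.994, -0.112, -0.001], [-0.0, 0.003, -1.0]]
contact_force: [1.2, 0.1, -0.5]
opening: -0.0001
grip_force: 0.6
t: 14.75
ee_pos: [0.5404, -0.0815, 0.0185]
tcp_rot: [[0.112, 0.994, -0.01], [0.994, -0.112, 0.001], [-0.0, -0.01, -1.0]]
contact_force: [-10.7, 1.6, 8.4]
opening: -0.0004
grip_force: 5.3
t 14.75 tcp rack [-47.9 101.8] z 18.5 F [-10.7   1.6   8.4] yaw 6.46
red [19.8 66.3] yaw 0.0 size [108.  26.]
yellow [ 20.  100.2] yaw -0.4 size [104.  26.]
green [20.  32.4] yaw -0.1 size [99. 26.]
blue [20.2 -1.8] yaw 0.0 size [95. 25.]
```

```bash
python3 -m inch '[[[0,-15,0,0,0,0,0],[0,-20,-30,0,0,0,0],[-20,-20,-65,0,0,0,0],[-60,-20,-65,0,0,0,0],[-100,-20,-65,0,0,0,0],[-140,-10,-65,0,0,0,0],[-168,15,-65,0,0,0,0],[-168,50,-65,0,0,0,0],[-168,62,-65,0,0,0,0],[-168,62,-65,0,0,0,0]]]'
python3 -m inch '[[[0,0,30,0,0,0,0],[0,0,65,0,0,0,0],[0,0,65,0,0,0,0],[10,0,65,0,0,0,0],[18,0,65,0,0,0,0],[21,0,65,0,0,0,0],[24,0,65,0,0,0,0],[26,0,65,0,0,0,0],[26,0,65,0,0,0,0]]]'
python3 - <<'E'
from rk import *
tcp()
im=r.get_image("side");bars(im)
E
```

```text
t: 15.63
ee_pos: [0.5919, -0.2566, 0.0844]
tcp_rot: [[0.112, 0.994, 0.005], [0.994, -0.112, -0.002], [-0.001, 0.005, -1.0]]
contact_force: [0.7, 1.0, -0.1]
opening: -0.0001
grip_force: 0.0
t: 16.38
ee_pos: [0.5918, -0.2324, 0.0213]
tcp_rot: [[0.113, 0.994, 0.004], [0.994, -0.113, -0.005], [-0.004, 0.005, -1.0]]
contact_force: [0.6, -5.9, 0.0]
opening: 0.0005
grip_force: 2.4
t 16.38 tcp rack [ 20.  -42.4] z 21.3 F [ 0.6 -5.9  0. ] yaw 6.47
red [19.6 66.5] yaw 0.0 size [108.  26.]
yellow [ 20.2 100.6] yaw -0.5 size [104.  25.]
green [20.2 32.9] yaw -0.3 size [98. 26.]
blue [30.3 -1.5] yaw -0.4 size [74. 24.]
```

```bash
python3 -m inch '[[[1,0,0,0,0,0,0],[2,0,0,0,0,0,0],[2,0,0,0,0,0,0]]]'; python3 -m inch '[[[1,0,0,0,0,0,0],[2,0,0,0,0,0,0],[2,0,0,0,0,0,0]]]'
python3 - <<'E'
from rk import *
tcp()
im=r.get_image("side");bars(im)
E
```

```text
t: 16.68
ee_pos: [0.5918, -0.2318, 0.0214]
tcp_rot: [[0.114, 0.993, 0.005], [0.993, -0.114, -0.006], [-0.005, 0.005, -1.0]]
contact_force: [0.9, -6.3, -1.1]
opening: -0.0002
grip_force: 3.5
t: 16.93
ee_pos: [0.592, -0.23, 0.0214]
tcp_rot: [[0.114, 0.993, 0.005], [0.993, -0.114, -0.006], [-0.006, 0.005, -1.0]]
contact_force: [-0.5, -7.7, -0.1]
opening: -0.0003
grip_force: 3.6
t 16.93 tcp rack [ 20.  -39.9] z 21.4 F [-0.5 -7.7 -0.1] yaw 6.54
red [19.8 68.9] yaw -0.2 size [108.  27.]
yellow [ 19.9 102.8] yaw -0.2 size [103.  26.]
green [20.2 35.4] yaw -0.6 size [98. 26.]
blue [31.3  0.9] yaw -0.3 size [72. 25.]
```

```bash
python3 -m inch '[[[-10,0,0,0,0,0,0],[-30,0,0,0,0,0,0],[-35,0,-35,0,0,0,0],[-35,0,-75,0,0,0,0],[-70,0,-110,0,0,0,0],[-110,0,-120,0,0,0,0],[-110,0,-120,0,0,0,0]]]'
python3 - <<'E'
from rk import *
tcp()
im=r.get_image("side");bars(im)
cv2.imwrite("pics/s9.png",cv2.resize(im["pixels"][170:350,190:410,::-1],None,fx=3.3,fy=3.3))
E
```

```text
t: 17.57
ee_pos: [0.5785, -0.3442, 0.1453]
tcp_rot: [[0.119, 0.993, 0.008], [0.993, -0.119, -0.01], [-0.009, 0.009, -1.0]]
contact_force: [-1.2, -2.5, -0.3]
opening: -0.0
grip_force: 0.0
t 17.57 tcp rack [  19.3 -155. ] z 145.3 F [-1.2 -2.5 -0.3] yaw 6.86
red [19.6 68.9] yaw -0.0 size [108.  27.]
yellow [ 19.9 103.1] yaw -0.2 size [103.  25.]
green [20.1 35. ] yaw 0.0 size [98. 26.]
blue [20.2  0.8] yaw -0.0 size [95. 25.]
```

View pics/s9.png

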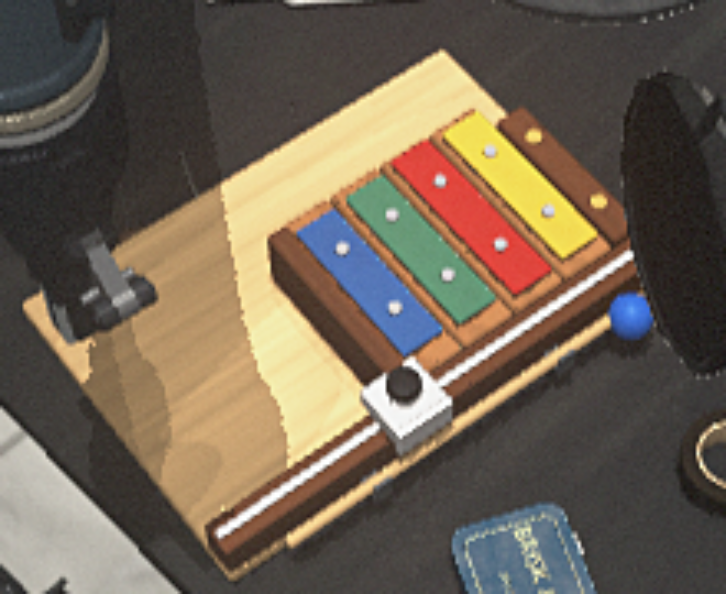

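The row is straight, flush with the rail and held snug by the stop. The gripper at (100,290) in the crop is clear of everything.

```bash
python3 -c "
from workcell import r
print(r.hand_in())"
```

```text
the job is handed in; nothing more can be done
None
```

I handed the job in at about 18 s: the last picture measured all four bars within 0.5 mm of home on the back rail and square to about 0.2°, with the end stop closed snug on the row at an estimated 0.104 m; no verdict came back.

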